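Charge a laboratory ball mill and engage its clamp

TASK

Charge the bench ball mill: draw the jar carriage back along its rails to the loading detent, put every rock plug standing on the paper liner into the steel jar and tip all the ceramic balls in from the steel beaker. Stand the empty beaker upright on the bench, run the carriage with its full charge in under the head until it sits in the milling detent, then lift the lockout collar on the clamp lever, push the lever through the gate to the far end and leave the collar dropped home. Do not force the lever with the collar down, and leave the amber bottle and the small vial where they stand.

Things in the scene. Friction and masses are not known exactly. Their poses are not given: they have to be found in the camera images.
- mill: Ball mill, fixed. Grey bed 170 (x) by 600 (y -320..280) by 22 mm, two rails along y; column and head (x -50..110, y -135..-25, z 210..284 mm; round pressure plate below it, 104 mm wide, at z 166); behind it the column; at the -y end a gearbox with the clamp lever. Origin on the bench under the bed, x to the mill's back, y to its loading end, z up; turned up to 0.1 rad.
- carriage (a joint): Travel of the jar carriage, m, toward the mill's -y. 0: loading detent (jar at mill y +130 mm, in the open); 0.21: milling detent (jar at y -80 mm, under the head). Starts between. A sprung plunger clicks into each detent, play about 1 mm. Drag 2 N; entering or leaving a detent takes about 9 N; the rail runs on 13 mm past each detent to a stop.
- handle (a point): Grip point on the carriage's upright black handle, a round post 22 mm across whose top is 18 mm above this point (98 mm above the bench); this point is 80 mm above the bench, and the post is clear down to 52 mm. It stands 133 mm from the jar's axis on the loading (+y) side; it moves with the carriage.
- jar (a point): Centre of the jar's inner floor, 62 mm above the bench. The steel jar is fixed on the carriage, upright, open at the top: bore 100 mm, wall 8 mm, rim 72 mm above this point (134 mm above the bench).
- lever (a joint): Angle of the clamp lever, rad, about the mill's y axis at a pivot at mill x 10, y -260, z 45 mm. 0: released, leaning 0.4 rad to -x; 0.8: clamped, leaning 0.4 rad to +x. Stays where left (friction 0.4 N m); it lowers the head 34 mm onto the jar. Gate teeth block it from about 0.14 to 0.66 unless the collar is up. Black knob on top, 30 mm wide, top 142 mm from the pivot.
- collar (a joint): How far the lockout collar is raised along the lever, m: 0 down (home), 0.013 at most (then it meets the knob). At least 0.0085 clears the gate teeth. A spring presses it down with 3 N (down) to 5 N (raised).
- collar_grip (a point): Middle of the collar's knurled aluminium ring, 36 mm wide, 14 mm high, round the lever's stem below the knob; 107 mm from the pivot along the lever when down. Its z axis points along the lever to the knob, its y axis is the mill's y. From here to the knob's top is 35 mm, 22 mm with the collar raised.
- beaker: Stainless steel beaker without a spout, standing upright: 68 mm across the rim, 54 mm at the foot, 85 mm high, wall 3 mm, about 63 mm across at 55 mm height; about 0.07 kg, with 5 to 8 balls loose inside; held near the rim it can swing back in a light grip when tipped, and the last balls leave at about 100 degrees. Origin at the centre of its underside, z up its axis.
- ball0: White ceramic grinding ball, 18 mm across, 12 g, starts in the beaker; origin at its centre. May be absent (None).
- ball1: White ceramic grinding ball, 18 mm across, 12 g, starts in the beaker; origin at its centre. May be absent (None).
- ball2: White ceramic grinding ball, 18 mm across, 12 g, starts in the beaker; origin at its centre. May be absent (None).
- ball3: White ceramic grinding ball, 18 mm across, 12 g, starts in the beaker; origin at its centre. May be absent (None).
- ball4: White ceramic grinding ball, 18 mm across, 12 g, starts in the beaker; origin at its centre. May be absent (None).
- ball5: White ceramic grinding ball, 18 mm across, 12 g, starts in the beaker; origin at its centre. May be absent (None).
- ball6: White ceramic grinding ball, 18 mm across, 12 g, starts in the beaker; origin at its centre. May be absent (None).
- ball7: White ceramic grinding ball, 18 mm across, 12 g, starts in the beaker; origin at its centre. May be absent (None).
- plug0: Grey rock core plug, a cylinder 30 mm across and 28 mm high, 50 g, standing on end on the white paper liner (2 mm thick); origin at its centre. May be absent (None).
- plug1: Grey rock core plug, a cylinder 30 mm across and 28 mm high, 50 g, standing on end on the white paper liner (2 mm thick); origin at its centre. May be absent (None).
- plug2: Grey rock core plug, a cylinder 30 mm across and 28 mm high, 50 g, standing on end on the white paper liner (2 mm thick); origin at its centre. May be absent (None).
- plug3: Grey rock core plug, a cylinder 30 mm across and 28 mm high, 50 g, standing on end on the white paper liner (2 mm thick); origin at its centre. May be absent (None).
- amber: Bystander: amber reagent bottle, 72 mm across, 150 mm high; origin under its centre.
- vial: Bystander: small capped glass vial, 30 mm across, 45 mm high, near the plugs; origin under its centre. Not for the mill.

How it is judged:
On the way, in this order (a step that is already met when the one before it is completed fails the run):
1. the carriage is drawn to the loading detent (value of joint carriage between -0.004 and 0.004 m), for 0.2 s.
2. the beaker is tipped over the jar at the loading station (all of step 1 and angle between beaker's own z axis and vertical above 1.1 rad and horizontal distance between beaker and jar below 0.15 m), for 0.1 s.
3. every plug and ball is in the jar at the loading station (all of step 1 and horizontal distance between each of ball0, ball1, ball2, ball3, ball4, ball5, ball6, ball7, plug0, plug1, plug2, plug3 and jar below 0.05 m and z of ball0 in the frame of jar between -0.004 and 0.066 m and z of ball1 in the frame of jar between -0.004 and 0.066 m and z of ball2 in the frame of jar between -0.004 and 0.066 m and z of ball3 in the frame of jar between -0.004 and 0.066 m and z of ball4 in the frame of jar between -0.004 and 0.066 m and z of ball5 in the frame of jar between -0.004 and 0.066 m and z of ball6 in the frame of jar between -0.004 and 0.066 m and z of ball7 in the frame of jar between -0.004 and 0.066 m and z of plug0 in the frame of jar between -0.004 and 0.066 m and z of plug1 in the frame of jar between -0.004 and 0.066 m and z of plug2 in the frame of jar between -0.004 and 0.066 m and z of plug3 in the frame of jar between -0.004 and 0.066 m), for 0.2 s.
4. the carriage sits in the milling detent with its whole charge (value of joint carriage between 0.206 and 0.214 m and horizontal distance between each of ball0, ball1, ball2, ball3, ball4, ball5, ball6, ball7, plug0, plug1, plug2, plug3 and jar below 0.05 m and z of ball0 in the frame of jar between -0.004 and 0.066 m and z of ball1 in the frame of jar between -0.004 and 0.066 m and z of ball2 in the frame of jar between -0.004 and 0.066 m and z of ball3 in the frame of jar between -0.004 and 0.066 m and z of ball4 in the frame of jar between -0.004 and 0.066 m and z of ball5 in the frame of jar between -0.004 and 0.066 m and z of ball6 in the frame of jar between -0.004 and 0.066 m and z of ball7 in the frame of jar between -0.004 and 0.066 m and z of plug0 in the frame of jar between -0.004 and 0.066 m and z of plug1 in the frame of jar between -0.004 and 0.066 m and z of plug2 in the frame of jar between -0.004 and 0.066 m and z of plug3 in the frame of jar between -0.004 and 0.066 m), for 0.3 s.
5. the collar is lifted while the lever is still released (value of joint carriage between 0.206 and 0.214 m and value of joint collar above 0.007 m and value of joint lever below 0.2 rad), for 0.1 s.
6. the lever is through the gate with the collar dropped home (value of joint lever above 0.64 rad and value of joint collar below 0.003 m), for 0.2 s.
At the end, for the whole second after the job is handed in: Every plug and ball present lies in the jar (below its rim), the carriage is within 4 mm of the milling detent (0.21), the lever is at more than 0.64 rad with the collar down within 3 mm, and the beaker stands upright (within 0.12 rad), still, on the bench (all of step 4 and all of step 6 and angle between beaker's own z axis and vertical below 0.12 rad and height (world z) of beaker between -0.01 and 0.012 m and linear speed of beaker below 0.02 m/s); the robot touches nothing.
It fails at once if the lever is forced through the gate with the collar down (value of joint lever between 0.3 and 0.5 rad and value of joint collar below 0.004 m).
It fails at once if the amber bottle or the vial is knocked over or shifted by more than 40 mm (distance of any of amber, vial from where it was at the start of the episode above 0.04 m or angle between any of amber, vial's own z axis and vertical above 0.4 rad).
Of ball4, ball5, ball6, ball7 only 1 to 4 are there at a start; the rules pass over those that are not, and their reading is None.
Of plug0, plug1, plug2, plug3 only 2 to 4 are there at a start; the rules pass over those that are not, and their reading is None.
At some moment in a run one of plug0, plug1, plug2, plug3 may be knocked a few centimetres aside while the robot is not near it.
It also fails if it takes over 210 s, if anything falls off the work surface, if the arm or the gripper's body presses on something with over 40 N, if the wrist force passes 120 N, or if a joint passes its speed limit or range.

ROBOT

A 6-joint arm with a two-finger parallel gripper is mounted at the origin on the work surface. World frame = base frame: x ahead of the robot, y to its left, z up, the work surface at z = 0. Lengths are in m, angles in rad, forces in N, time in s.
With the tool pointing down it reaches from about 0.275 to 0.875 m from the base axis. Payload 12.5 kg.
Tool frame: the origin (TCP) lies on the centre line of the jaws, within the pads' length; the fingertips stand r.finger_overhang ahead of it and the grasp point (between the pads) lies 3 mm ahead of it (r.finger_overhang is the distance from the TCP to the fingertips, in m); z points along the fingers, y is the line along which they close (so a half turn about z gives the same grasp; the last joint's range is limited). The gripper opens to 85 mm and grips with 20 to 120 N. Pads are 22 mm wide; open, the fingers measure 114 mm over their backs; the gripper's body (76 mm by 85 mm) begins 54 mm behind the grasp point. The pads swing forward as they close: fully open they stand 13 mm farther back than shut.
Start: joints at [-1.219, 0.351, 1.652, -0, 1.139, -0.085], TCP at [0.233, -0.498, 0.216] pointing down, gripper open.
Joint ranges: [-2.75, 2.75], [-0.79, 2.1], [0.01, 2.65], [-1.57, 4.71], [0.07, 3.14], [-2.87, 2.87]. Speed limits (rad/s): [2.22, 2.22, 2.79, 3.14, 3.14, 3.14].

INTERFACE

Orientations are given as a unit quaternion [x, y, z, w].
In Python, from cell import r, optics gives the robot as it stands. The module is installed in compiled form; this text tells all that it offers. Calls block until the motion is done:
- r.move_to(position, orientation): joint-space move of the TCP to a pose.
- r.move_linear(position, rot=None, vel=0.15): straight line of the TCP; rot=None keeps the orientation; vel is the mean speed in m/s.
- r.set_joints(angles): joint-space move.
- r.set_gripper(opening, squeeze=None): opening from 0.0 (shut) to 1.0 (fully open); squeeze is the grip in N (None keeps the last); returns when the fingers have stopped.
- r.sleep(seconds).
- r.inverse_kinematics(position, orientation): joint angles nearest the present ones, or None.
- optics.get_image(name): name is "scene" or "top" or "wrist"; returns a dict with "pixels" (384x512x3 uint8, red, green, blue), "depth" (384x512 float32, m along the optical axis (not along the pixel's ray), 0 where there is no reading), "fx", "fy", "cx", "cy" (pixels), "camera_from_world" (4x4, takes a point from world to camera coordinates); the wrist camera has in their place "mount" (4x4, takes a point from camera to tool coordinates, whose origin is the TCP and whose axes are the flange's). Camera axes: x right, y down, z forward; pixel columns grow to the right and rows downward; lengths in m; the calibration is good to about 2 mm. A picture is of the moment at which its call begins: read the wrist's pose just before it.
A pose or a line that the arm cannot do raises r.PlanningError and nothing moves.
- r.hand_in(): hands the job in; it is judged then, once.
Readings, each from a call of its own:
- r.current_t(): time.
- r.current_q(): joint angles.
- r.current_qvel(): joint speeds.
- r.current_effort(): joint torques, N m.
- r.current_tool_pos(): TCP position.
- r.current_ee_rot(): TCP orientation.
- r.current_contact_force(): force on the tool from outside, world axes, zero at the start.
- r.current_torque(): the same for the moment, N m.
- r.current_opening(): opening from 0.0 (shut) to 1.0 (fully open).
- r.current_finger_force(): force on a finger pad.
Only numpy, scipy, OpenCV 4.12 (cv2) and the standard library are available. Lean on these libraries where they do the work, as an engineer would, in place of code of your own. Each camera call takes 0.05 s, during which the arm holds its last target. There are 200 camera calls.

## Working session

There is one attempt and no reset: what is moved stays moved. The work goes in short steps, each a Python script; the robot and the scene stay as the last script left them, time stands still between calls to the robot, and variables do not carry over. Pictures are saved under pics/ and viewed, at most 14 in all, crops included, and the job is handed in when it is done.

```bash
mkdir -p pics
python3 - <<'E'
from cell import r, optics
import cv2,numpy as np
print(r.current_t(), r.current_tool_pos(), r.current_ee_rot(), r.finger_overhang)
for n in("scene","top"):
    im=optics.get_image(n); cv2.imwrite(f"pics/{n}0.png",im["pixels"][:,:,::-1]); 
    np.savez(f"{n}0.npz",**im); print(n,im["fx"],im["cx"],im["cy"],np.linalg.inv(im["camera_from_world"]).round(3).tolist(),(im["depth"]>0).mean())
E
```

```text
0.0 [ 0.23255405 -0.49802985  0.21507733] [ 9.76245698e-01  2.16665652e-01 -8.17059895e-05 -5.70279052e-04] 0.022
scene 352.79223825677457 257.57743579652885 189.80590500924654 [[-0.039, 0.825, -0.564, 1.061], [0.999, 0.033, -0.021, 0.04], [0.001, -0.564, -0.826, 0.896], [0.0, 0.0, 0.0, 1.0]] 0.9960428873697916
top 437.2936167827246 260.0619379373738 183.60132195311309 [[-0.012, -0.99, 0.141, 0.333], [-1.0, 0.014, 0.016, 0.013], [-0.018, -0.141, -0.99, 1.213], [0.0, 0.0, 0.0, 1.0]] 0.9959920247395834
```

View pics/top0.png

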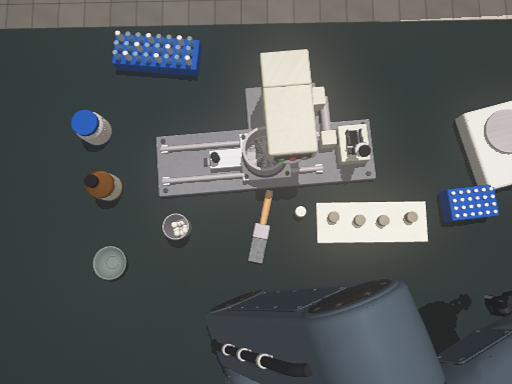

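View pics/scene0.png

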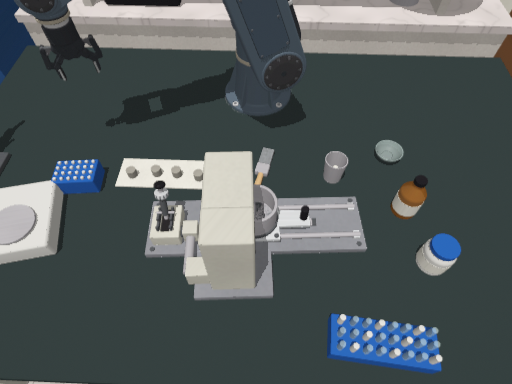

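The top view shows the mill bed spanning px (157..375, 120..195), with the handle at (214,157) and the lever knob at (363,150). The beaker with its balls is at (176,228), and four plugs stand on the liner at (333,217), (359,221), (383,221) and (411,217). The vial is at (300,211) and the amber bottle at (104,187). The scene view shows the same layout from behind the mill.

```bash
cat > h.py <<'E'
from cell import r, optics
import cv2,numpy as np
from scipy.spatial.transform import Rotation as R
def world(im,tool=None):
    d=im["depth"]; v,u=np.mgrid[:d.shape[0],:d.shape[1]]
    p=np.stack([(u-im["cx"])/im["fx"]*d,(v-im["cy"])/im["fy"]*d,d,np.ones_like(d)],-1)
    T=np.linalg.inv(im["camera_from_world"]) if tool is None else tool@im["mount"]
    return (p@T.T)[...,:3]
def ray(im,u,v,z,tool=None):
    T=np.linalg.inv(im["camera_from_world"]) if tool is None else tool@im["mount"]
    d=T[:3,:3]@[(u-im["cx"])/im["fx"],(v-im["cy"])/im["fy"],1]; o=T[:3,3]
    return o+d*(z-o[2])/d[2]
def toolT():
    T=np.eye(4);T[:3,:3]=R.from_quat(r.current_ee_rot()).as_matrix();T[:3,3]=r.current_tool_pos();return T
def blobs(m,lo=15,hi=1e9):
    n,l,s,c=cv2.connectedComponentsWithStats(m.astype(np.uint8))
    return [(l==i,s[i,4],c[i]) for i in range(1,n) if lo<=s[i,4]<=hi]
E
python3 - <<'E'
from h import *
im=dict(np.load("top0.npz")); W=world(im); px=im["pixels"].astype(int); z=W[...,2]
reg=np.zeros(z.shape,bool); reg[110:205,145:385]=1
m=reg&(z>.015)&(z<.03); pts=W[m][:,:2]
rect=cv2.minAreaRect((pts*1000).astype(np.float32)); print("bed",rect, cv2.boxPoints(rect).round(0).tolist(), np.median(z[m]))
reg[:]=0; reg[195:250,285:435]=1
for b,a,c in blobs(reg&(z>.018)&(z<.04)): print("plug/vial",a,c.round(1),ray(im,*c,.03).round(4),np.median(W[b],0).round(4))
reg[:]=0; reg[205:250,155:200]=1
b=reg&(z>.07); v,u=np.nonzero(b); (c,rad)=cv2.minEnclosingCircle(np.c_[u,v].astype(np.float32)); print("beaker",c,rad,ray(im,*c,.085).round(4), z[b].max())
for n,(u0,u1,v0,v1),lo,hi in(("handle",(203,228,145,172),.09,.11),("amber",(80,125,165,205),.12,.17),("vial",(290,312,200,222),.035,.06),("knob",(350,375,135,165),.15,.22),("lever",(335,375,125,165),.08,.22)):
    reg[:]=0; reg[v0:v1,u0:u1]=1; b=reg&(z>lo)&(z<hi)
    print(n,b.sum(),W[b].mean(0).round(4) if b.any() else 0,W[b].min(0).round(3),W[b].max(0).round(3))
reg[:]=0; reg[115:200,225:330]=1; b=reg&(z>.125)&(z<.14); print("rim",b.sum(),W[b].min(0),W[b].max(0))
E
```

```text
bed ((581.4395141601562, 17.50830078125), (270.66485595703125, 600.3790893554688), 4.007576942443848) [[425.0, 308.0], [467.0, -291.0], [737.0, -272.0], [695.0, 326.0]] 0.022057975809594454
plug/vial 99 [334.  216.3] [ 0.4098 -0.167   0.03  ] [ 0.4105 -0.167   0.0291]
plug/vial 104 [412.2 216.4] [ 0.4068 -0.3764  0.03  ] [ 0.4076 -0.3768  0.0292]
plug/vial 101 [360.  219.5] [ 0.4004 -0.2365  0.03  ] [ 0.4014 -0.2365  0.0293]
plug/vial 104 [383.9 219.9] [ 0.3983 -0.3004  0.03  ] [ 0.3983 -0.3006  0.0294]
beaker (177.0, 228.5) 23.00553321838379 [0.3801 0.246  0.085 ] 1.2131116331210248
handle 55 [0.568  0.1487 0.0976] [0.558 0.139 0.091] [0.578 0.158 0.103]
amber 218 [0.4974 0.4456 0.1425] [0.48  0.431 0.12 ] [0.517 0.466 0.155]
vial 92 [ 0.4244 -0.0767  0.0446] [ 0.411 -0.091  0.036] [ 0.438 -0.064  0.052]
knob 175 [ 0.5631 -0.2215  0.1701] [ 0.545 -0.238  0.15 ] [ 0.585 -0.206  0.185]
lever 321 [ 0.5792 -0.2187  0.1369] [ 0.545 -0.241  0.08 ] [ 0.638 -0.199  0.185]
rim 291 [ 0.51958293 -0.02592904  0.12536698] [0.63501074 0.07206594 0.13963679]
```

Run:
```python
from h import *
im=dict(np.load("top0.npz")); W=world(im); z=W[...,2]
reg=np.zeros(z.shape,bool); reg[110:205,145:385]=1
m=reg&(z>.019)&(z<.026); bs=blobs(m,200); 
for b,a,c in bs: print(a,c)
m=cv2.morphologyEx(m.astype(np.uint8),cv2.MORPH_OPEN,np.ones((3,3)))>0
m&=(np.mgrid[:384,:512][1]<243)|(np.mgrid[:384,:512][1]>325)|(W[...,0]<.56)
rect=cv2.minAreaRect((W[m][:,:2]*1000).astype(np.float32)); print(rect,cv2.boxPoints(rect).round(0).tolist())
(cx,cy),_,_=rect
# front edge line fit
P=[]
for u in list(range(170,230,5))+list(range(330,365,5)):
    v=np.nonzero(m[:,u])[0]; P.append([W[v.max(),u,0],W[v.max(),u,1],W[v.min(),u,0]])
P=np.array(P); print(np.polyfit(P[:,1],P[:,0],1),np.polyfit(P[:,1],P[:,2],1),P.round(3).tolist())
# jar rim circle
reg[:]=0; reg[120:185,225:300]=1; b=reg&(z>.128)&(z<.139)&(W[...,0]<.6); q=W[b][:,:2]
A=np.c_[2*q,np.ones(len(q))]; s=np.linalg.lstsq(A,(q**2).sum(1),rcond=None)[0]; print("jar",s[:2],np.sqrt(s[2]+s[:2]@s[:2]))
k=z[130:165,345:378]; i=np.argmax(k); print("knobtop", sorted(k.ravel())[-5:], W[130:165,345:378].reshape(-1,3)[k.ravel()>.165].mean(0))
```

```text
5538 [248.31112315 162.32394366]
((577.7259521484375, 17.28887939453125), (169.5695037841797, 599.4732055664062), 3.983808994293213) [[472.0, 310.0], [514.0, -288.0], [683.0, -276.0], [641.0, 322.0]]
[-0.06854313  0.49949347] [0.02845475 0.63282186] [[0.477, 0.279, 0.598], [0.477, 0.265, 0.638], [0.477, 0.253, 0.644], [0.48, 0.238, 0.629], [0.496, 0.225, 0.644], [0.482, 0.211, 0.64], [0.491, 0.197, 0.648], [0.482, 0.183, 0.647], [0.485, 0.17, 0.651], [0.498, 0.156, 0.651], [0.489, 0.142, 0.651], [0.494, 0.128, 0.638], [0.516, -0.161, 0.586], [0.507, -0.174, 0.672], [0.51, -0.188, 0.67], [0.52, -0.201, 0.54], [0.512, -0.216, 0.673], [0.512, -0.23, 0.553], [0.514, -0.243, 0.679]]
jar [0.57615629 0.01677809] 0.05296345301065819
knobtop [np.float64(1.2131116331210248), np.float64(1.2131116331210248), np.float64(1.2131116331210248), np.float64(1.2131116331210248), np.float64(1.2131116331210248)] [ 0.54540017 -0.21030053  0.23499902]
```

```bash
cat >> h.py <<'E'
TH=0.0695; O=np.array([.5763,.0372,0]); MX=np.array([np.cos(TH),np.sin(TH),0]); MY=np.array([-np.sin(TH),np.cos(TH),0]); MZ=np.array([0,0,1.])
def mw(x,y,z): return O+x*MX+y*MY+z*MZ
def quat(zt,yt):
    zt=zt/np.linalg.norm(zt); xt=np.cross(yt,zt); xt/=np.linalg.norm(xt)
    return R.from_matrix(np.c_[xt,np.cross(zt,xt),zt]).as_quat()
def best(p,zt,yt):
    "pose with the closing axis +-yt whose last joint is nearer the middle"
    c=[]
    for s in (1,-1):
        q=quat(np.array(zt,float),s*np.array(yt,float)); j=r.inverse_kinematics(p,q)
        if j is not None: c.append((abs(j[5]),s,q))
    return min(c,key=lambda t:t[:2])[2] if c else None
def shot(n,f=None):
    T=toolT() if n=="wrist" else None; im=optics.get_image(n)
    if f: cv2.imwrite(f"pics/{f}.png",im["pixels"][:,:,::-1])
    return im,T
D=[0,0,-1.]
def st(*a): print(*a,"t",round(r.current_t(),1),"p",np.round(r.current_tool_pos(),4),"F",np.round(r.current_contact_force(),1),"op",round(r.current_opening(),3))
E
python3 - <<'E'
from h import *
im=dict(np.load("top0.npz")); W=world(im); z=W[...,2]
b=(abs(W[...,0]-.385)<.06)&(abs(W[...,1]-.246)<.06)&(z>.078)&(z<.095); q=W[b][:,:2]
A=np.c_[2*q,np.ones(len(q))]; s=np.linalg.lstsq(A,(q**2).sum(1),rcond=None)[0]; print("beaker",len(q),s[:2],np.sqrt(s[2]+s[:2]@s[:2]),(q.min(0)+q.max(0))/2)
r.move_to([.36,-.12,.36],quat(np.array(D),np.array([.0,-1,0])))
h=mw(0,.1118,.08); q=best(h,D,MX); r.move_to(h+[-.02,0,.25],q); st("above")
r.set_gripper(.7); r.move_linear(h+[0,0,.12],q)
# closer look at the handle
r.move_linear(h,None,.12); st("at"); r.set_gripper(0,80); st("gripped")
r.move_linear(mw(0,.225,.08),None,.1); st("mid")
for y in(.25,.256,.259,.263): r.move_linear(mw(0,y,.08),None,.04); r.sleep(.3); st(y)
r.set_gripper(.7); r.sleep(.3); st("rel")
r.move_linear(mw(0,.263,.2),None,.2)
im,T=shot("wrist","w1"); im,_=shot("top","t1"); np.savez("top1.npz",**im)
W=world(im); z=W[...,2]
Q=(W-O); x=Q@MX; y=Q@MY
b=(abs(x)<.02)&(abs(y-.263)<.03)&(z>.088)&(z<.105); print("handle mill",x[b].mean(),y[b].mean(),b.sum())
b=(abs(x)<.07)&(abs(y-.13)<.07)&(z>.127)&(z<.14); q=np.c_[x[b],y[b]]
A=np.c_[2*q,np.ones(len(q))]; s=np.linalg.lstsq(A,(q**2).sum(1),rcond=None)[0]; print("jar mill",s[:2],np.sqrt(s[2]+s[:2]@s[:2]))
E
```

```text
beaker 119 [0.38671205 0.24929585] 0.03197474944912049 [0.38680696 0.24962155]
above t 2.9 p [0.5486 0.1477 0.3301] F [-0.1 -0.  -0.5] op 1.0
at t 5.5 p [0.569  0.1488 0.0807] F [-0.2 -0.8 -0.2] op 0.698
gripped t 6.1 p [0.5703 0.1492 0.0823] F [-0.9  0.9 16.4] op 0.003
mid t 7.4 p [0.5623 0.2627 0.0823] F [ 0.6  2.  13.9] op -0.0
0.25 t 8.4 p [0.5606 0.2876 0.0823] F [ 0.1  2.7 12.9] op 0.0
0.256 t 9.1 p [0.5602 0.2935 0.0824] F [ 0.3  1.2 13.5] op -0.002
0.259 t 9.6 p [0.5599 0.2966 0.0823] F [ 0.9  1.9 12.5] op 0.004
0.263 t 10.2 p [0.5597 0.3006 0.0823] F [ 0.2  1.6 12.6] op -0.002
rel t 11.1 p [0.558  0.2996 0.08  ] F [0.5 0.5 0.1] op 0.704
handle mill 1.7723517908931564e-05 0.2554148221012189 18
jar mill [-0.00065653  0.12922886] 0.05378343219118115
```

View pics/t1.png

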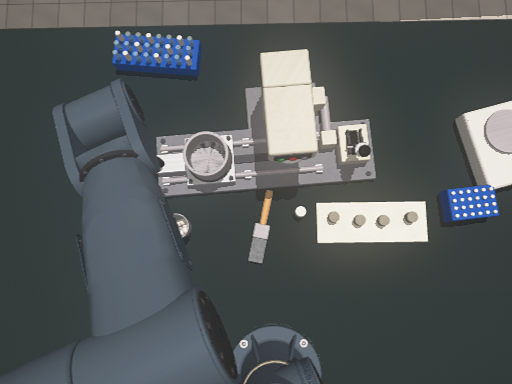

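Top view: the jar has moved to (207,157), out from under the head, and the arm hides the handle. The beaker (183,227) and the plugs have not moved.

View pics/w1.png

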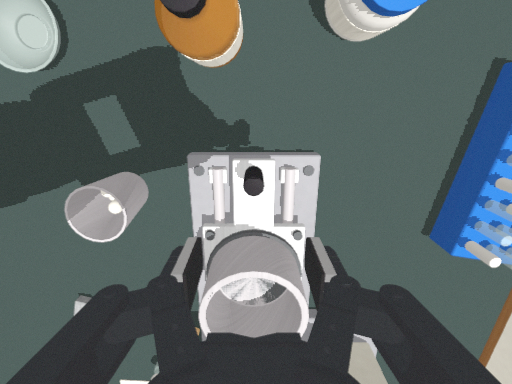

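The wrist view shows the handle at (253,180), the jar rim at about (255,315) and the beaker at (105,208). I'll check these against the depth image.

Run:
```python
from h import *
im,T=shot("wrist"); W=world(im,T); Q=W-O; x=Q@MX; y=Q@MY; z=W[...,2]
print("mount",im["mount"].round(3).tolist(),"tool mill",(T[:3,3]-O)@MX,(T[:3,3]-O)@MY)
for v,u in((172,253),(180,253),(190,253),(172,248)): print(v,u,x[v,u].round(4),y[v,u].round(4),z[v,u].round(4))
b=(abs(x)<.02)&(y>.2)&(y<.3)&(z>.094)&(z<.104); print("handle",b.sum(),x[b].mean(),y[b].mean(),(y[b].min()+y[b].max())/2)
b=(abs(x)<.07)&(abs(y-.13)<.07)&(z>.13)&(z<.138); q=np.c_[x[b],y[b]]
A=np.c_[2*q,np.ones(len(q))]; s=np.linalg.lstsq(A,(q**2).sum(1),rcond=None)[0]; print("jar mill",len(q),s[:2],np.sqrt(s[2]+s[:2]@s[:2]),q.min(0),q.max(0))
# bed end for reference
b=(abs(x)<.12)&(y>.2)&(abs(z-.022)<.004); print("bed", x[b].min(),x[b].max(),y[b].max())
b=(abs(W[...,0]-.387)<.06)&(abs(W[...,1]-.249)<.06)&(z>.078)&(z<.092);q=W[b][:,:2]
A=np.c_[2*q,np.ones(len(q))]; s=np.linalg.lstsq(A,(q**2).sum(1),rcond=None)[0]; print("beaker",len(q),s[:2],np.sqrt(s[2]+s[:2]@s[:2]))
```

```text
mount [[-0.001, -0.945, -0.327, 0.085], [1.0, -0.001, 0.0, -0.001], [-0.001, -0.327, 0.945, -0.158], [0.0, 0.0, 0.0, 1.0]] tool mill -0.0007115040144959547 0.2627481968701049
172 253 -0.0018 0.2734 0.0822
180 253 -0.0018 0.2691 0.0971
190 253 -0.0018 0.2587 0.0976
172 248 -0.0073 0.2713 0.0747
handle 341 -0.0010088211971090132 0.2634217005088826 0.2630899201087515
jar mill 1483 [-0.00119589  0.13146182] 0.05342463975426374 [-0.05836808  0.10333763] [0.05580606 0.18786443]
bed -0.0859902160275596 0.11963026864433378 0.4445666796762971
beaker 868 [0.38652458 0.25053879] 0.03193830115877625
```

Run:
```python
from h import *
for op in (.7,.3,0):
    r.set_gripper(op,30); im,T=shot("wrist"); d=im["depth"]; v,u=np.mgrid[:384,:512]
    P=np.stack([(u-im["cx"])/im["fx"]*d,(v-im["cy"])/im["fy"]*d,d,np.ones_like(d)],-1)@im["mount"].T
    b=(abs(P[...,0])<.02)&(abs(P[...,1])<.07)&(P[...,2]<.06)&(d>0); q=P[b]
    print(op,r.current_opening(),"tip z",q[:,2].max().round(4), "y at tips",np.sort(q[q[:,2]>q[:,2].max()-.008][:,1])[[0,-1]].round(4), "x",q[:,0].min(),q[:,0].max())
    cv2.imwrite(f"pics/g{op}.png",im["pixels"][:,:,::-1])
```

```text
0.7 0.7018246069570933 tip z -0.0201 y at tips [-0.0422  0.041 ] x -0.01282026165005154 0.01999949654898367
0.3 0.2973926530254939 tip z -0.0144 y at tips [-0.0243  0.0237] x -0.01271342889289763 0.019998797723512263
0 -0.0038684837448610785 tip z -0.0188 y at tips [-0.0136  0.0126] x -0.011599260512418733 0.019999311816651683
```

Run:
```python
from h import *
im,T=shot("wrist"); M=np.linalg.inv(im["mount"])
for z in(-.02,0,.003,.022):
    p=M@[.011,0,z,1]; print(z,(im["fx"]*p[0]/p[2]+im["cx"]).round(),(im["fy"]*p[1]/p[2]+im["cy"]).round(),p[2].round(3), "depth there",im["depth"][int(im["fy"]*p[1]/p[2]+im["cy"]),int(im["fx"]*p[0]/p[2]+im["cx"])])
i=cv2.resize(im["pixels"][200:384,130:390],None,fx=2,fy=2); cv2.imwrite("pics/g0c.png",i[:,:,::-1]); print(im["depth"][220:384:8,250].round(3),im["fx"],im["cy"])
```

```text
-0.02 254.0 234.0 0.154 depth there 0.15435632
0 254.0 219.0 0.173 depth there 0.33650115
0.003 254.0 217.0 0.176 depth there 0.33439
0.022 254.0 206.0 0.194 depth there 0.3297886
[0.337 0.341 0.151 0.143 0.136 0.129 0.125 0.124 0.124 0.123 0.124 0.124
 0.348 0.338 0.324 0.088 0.083 0.08  0.079 0.076 0.073] 269.80782579942695 190.6274493660797
```

View pics/g0c.png

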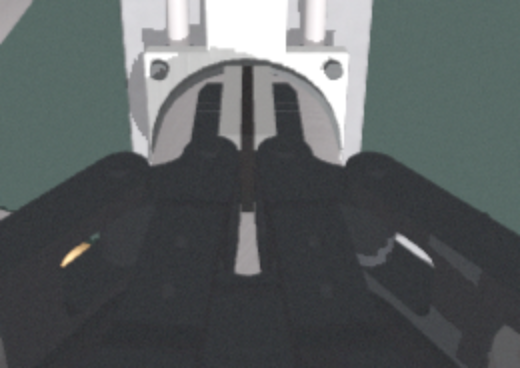

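The crop shows the shut fingertips at about image row 232. By the calibration that puts them about 17 mm behind the reported TCP, not 22 mm ahead of it. This matches the 16 N push when the tips rested on the handle's top. I'll plan with the measured tips and check them on the first plug.

```bash
cat >> h.py <<'E'
TIP=-.017; G=-.036   # measured: tips and pad centre along tool z from the reported TCP
PLUGS=[(.4105,-.167),(.401,-.2365),(.398,-.3005),(.4072,-.3766)]
def plugs():
    im,T=shot("wrist"); W=world(im,T); z=W[...,2]; x,y=W[...,0],W[...,1]
    m=(x>.30)&(x<.5)&(y>-.45)&(y<-.1)&(z>.023)&(z<.036)&(im["depth"]>.2); out=[]
    for b,a,c in blobs(cv2.morphologyEx(m.astype(np.uint8),cv2.MORPH_OPEN,np.ones((3,3))),60):
        q=W[b&(z>.026)]; 
        if len(q)<40: continue
        (cx,cy),rad=cv2.minEnclosingCircle((q[:,:2]*1000).astype(np.float32)); out.append((cx/1000,cy/1000,rad/1000))
    return out
E
cat > pick.py <<'E'
from h import *
import sys
k=int(sys.argv[1]); off=[(0,-.022),(0,.022),(-.022,0),(.022,0)][k]; e=PLUGS[k]
r.set_gripper(.75,40)
if r.current_tool_pos()[1]>0: p=r.current_tool_pos(); r.move_linear([p[0],p[1],.25],None,.3); q=best([.40,.02,.28],D,MX); r.move_to([.40,.02,.28],q)
q=best([e[0],e[1],.15],D,MX); r.move_to([e[0],e[1],.18],q)
ps=plugs(); print(np.round(ps,4).tolist())
c=min(ps,key=lambda p:np.hypot(p[0]-e[0],p[1]-e[1])); print("target",np.round(c,4), "nearest other",min([np.hypot(c[0]-p[0],c[1]-p[1]) for p in ps if p is not c]+[9]))
if np.hypot(c[0]-e[0],c[1]-e[1])>.06 or not .012<c[2]<.021: sys.exit("check")
r.move_linear([c[0],c[1],.06],q,.25); r.move_linear([c[0],c[1],-.012],q,.08); st("down")
r.set_gripper(0,40); st("grip"); r.move_linear([c[0],c[1],.1],q,.2); st("lift")
if not .2<r.current_opening()<.5: sys.exit("missed")
r.move_linear([c[0],c[1],.25],q,.35); r.move_to([.40,.02,.28],best([.40,.02,.28],D,MX))
j=mw(off[0],.130+off[1],.20); q=best(j,D,MX); r.move_to(j,q); r.move_linear(j-[0,0,.075],q,.2); st("jar"); r.set_gripper(.6); r.move_linear(j,q,.3); st("done")
E
python3 pick.py 0
```

```text
[[0.409, -0.1675, 0.0146], [0.3993, -0.2378, 0.0148], [0.397, -0.3016, 0.0154], [0.4057, -0.3781, 0.015]]
target [ 0.409  -0.1675  0.0146] nearest other 0.07096609609178349
down t 17.9 p [ 0.4093 -0.1677 -0.0116] F [ 1.   0.3 -0.6] op 0.751
grip t 18.3 p [ 0.4092 -0.1676 -0.0116] F [-1.4  0.3  5.6] op 0.336
lift t 19.0 p [ 0.4085 -0.1673  0.0993] F [ 0.4 -0.1 -1.3] op 0.333
jar t 21.8 p [0.5693 0.1445 0.1265] F [-0.3  0.6 -0.1] op 0.337
done t 22.6 p [0.5693 0.1451 0.2014] F [-0.9 -1.  -1.9] op 0.604
```

```bash
sed -i 's/-\.012\],q,\.08/-.009],q,.08/' pick.py; for k in 1 2 3; do python3 pick.py $k || break; done
python3 - <<'E'
from h import *
j=mw(-.0,.02,.33)
p=r.current_tool_pos(); r.move_linear([p[0],p[1],.28],None,.3)
im,T=shot("wrist","w2"); im,T=shot("top","t2"); np.savez("top2.npz",**im); print(r.current_t())
E
```

```text
[[0.3994, -0.238, 0.0149], [0.4053, -0.3156, 0.0303]]
target [ 0.3994 -0.238   0.0149] nearest other 0.07780900779559306
down t 26.8 p [ 0.3996 -0.2382 -0.0086] F [ 0.4 -0.3 -0.2] op 0.746
grip t 27.2 p [ 0.3996 -0.2381 -0.0085] F [-1.1 -0.2  6.5] op 0.337
lift t 27.9 p [ 0.3989 -0.2377  0.0993] F [ 0.3  0.7 -1.2] op 0.338
jar t 31.0 p [0.5663 0.1884 0.1264] F [-0.5  0.3 -0. ] op 0.337
done t 31.7 p [0.5662 0.189  0.2015] F [-0.  -0.   0.1] op 0.602
[[0.4068, -0.3152, 0.0303]]
target [ 0.4068 -0.3152  0.0303] nearest other 9
35.175check
```

View pics/w2.png

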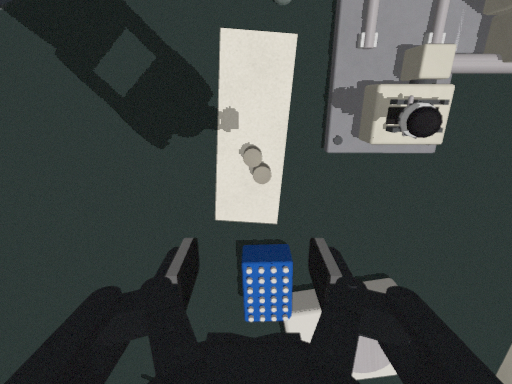

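The wrist view shows the last two plugs touching each other at (252,157) and (262,174), so one has been knocked. I'll split the pair along its axis and grip across it.

```bash
python3 - <<'E'
import re
s=open("pick.py").read()
a=s.index("ps=plugs()"); b=s.index("r.move_linear([c[0],c[1],.06]")
s=s[:a]+'''im,T=shot("wrist"); W=world(im,T); z=W[...,2]; x,y=W[...,0],W[...,1]
m=(x>.30)&(x<.5)&(y>-.45)&(y<-.1)&(z>.026)&(z<.036)&(im["depth"]>.2)
bs=blobs(cv2.morphologyEx(m.astype(np.uint8),cv2.MORPH_OPEN,np.ones((3,3))),60)
c=[]
for bb,_,_ in bs:
    (cx,cy),(w,h),ang=cv2.minAreaRect((W[bb][:,:2]*1000).astype(np.float32)); print("rect",cx,cy,w,h,ang)
    if max(w,h)<40: c.append((cx/1000,cy/1000,MX)); continue
    t=np.deg2rad(ang+(90 if h>w else 0)); ax=np.array([np.cos(t),np.sin(t),0]); o=(max(w,h)-30)/2000
    for sg in(1,-1): c.append((cx/1000+sg*o*ax[0],cy/1000+sg*o*ax[1],np.array([-ax[1],ax[0],0])))
c=max(c,key=lambda p:p[1]); q=best([c[0],c[1],.06],D,c[2]); print("target",c)
'''+s[b:]
open("pick2.py","w").write(s)
h=open("h.py").read(); open("h.py","w").write(h.replace("(.398,-.3005),(.4072,-.3766)","(.4068,-.30),(.4068,-.315)"))
E
python3 pick2.py 2 && python3 pick2.py 3
python3 - <<'E'
from h import *
p=r.current_tool_pos(); r.move_linear([p[0],p[1],.28],None,.3); p=mw(-.03,.22,.28); r.move_to(p,best(p,D,MX))
im,T=shot("wrist","w3"); im,T=shot("top"); W=world(im); z=W[...,2]; print(r.current_t())
m=(W[...,0]>.3)&(W[...,0]<.49)&(W[...,1]<-.1)&(W[...,1]>-.45)&(z>.018)&(z<.05); print([ (a,c) for _,a,c in blobs(m)])
E
```

```text
rect 406.1085205078125 -315.6823425292969 29.22794532775879 60.69618606567383 31.42321014404297
target (np.float64(0.3981067099868642), np.float64(-0.30258520589064725), array([-0.85333967, -0.52135536,  0.        ]))
down t 37.6 p [ 0.3983 -0.3028 -0.0086] F [0.4 0.  0.4] op 0.748
grip t 38.0 p [ 0.3983 -0.3027 -0.0085] F [-1.6  1.5  4.5] op 0.339
lift t 38.7 p [ 0.3977 -0.3022  0.0992] F [-1.3 -0.3 -0.6] op 0.337
jar t 41.9 p [0.5458 0.1649 0.1264] F [ 0.7 -0.3 -0.2] op 0.337
done t 42.6 p [0.5458 0.1655 0.2013] F [ 0.   0.1 -0.6] op 0.601
rect 414.2857360839844 -328.4316711425781 27.855255126953125 28.314029693603516 4.205146312713623
target (0.4142857360839844, -0.32843167114257815, array([0.99758585, 0.06944406, 0.        ]))
down t 47.1 p [ 0.4145 -0.3287 -0.0086] F [ 0.6 -0.   0.6] op 0.755
grip t 47.5 p [ 0.4144 -0.3286 -0.0085] F [-0.4  0.4  4.6] op 0.336
lift t 48.2 p [ 0.4139 -0.328   0.0992] F [-0.1  1.1 -0.7] op 0.335
jar t 51.6 p [0.5897 0.168  0.1265] F [ 0.1 -0.4 -0.3] op 0.337
done t 52.3 p [0.5897 0.1686 0.2015] F [-0.1 -0.4 -1.9] op 0.598
53.3583
[]
```

View pics/w3.png

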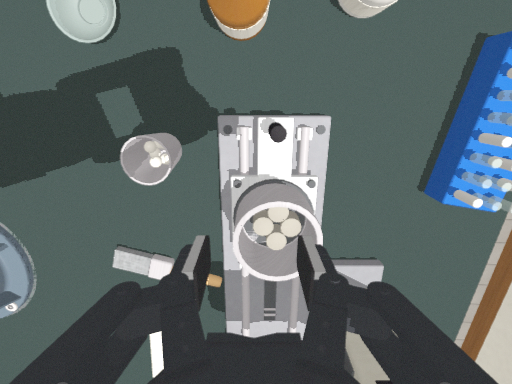

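The wrist view shows all four plugs standing on the jar floor near (277,228) and the liner empty. The beaker with its balls is at (150,160). Next I'll scan for a reachable sideways grasp and pour.

```bash
cat >> h.py <<'E'
PIT=np.deg2rad(15); BK=np.array([.3865,.2505,0]); GH=.057
J=mw(0,.130,0)
def tool(phi,s,pit=PIT):
    d=np.array([np.cos(phi),np.sin(phi),0]); c=np.array([-np.sin(phi),np.cos(phi),0])
    zt=d*np.cos(pit)-MZ*np.sin(pit); return d,c,R.from_quat(quat(zt,s*c))
def tip_wp(phi,s,sg,a,pit=PIT):
    d,c,R0=tool(phi,s,pit); t=sg*c
    R1=R.from_rotvec(np.cross(MZ,t)*a)
    lz=np.interp(np.degrees(a),[0,45,70],[.215,.205,.167])
    lip=J-.015*t+lz*MZ
    g=lip-R1.apply(.028*MZ+.034*t); Rt=R1*R0
    return g+Rt.apply([0,0,-G]),Rt.as_quat()
E
python3 - <<'E'
from h import *
for pit in(15,35):
  pr=np.deg2rad(pit)
  for ph in range(-180,180,15):
    f=np.deg2rad(ph); o=""
    for s in(1,-1):
        _,_,R0=tool(f,s,pr); g=BK+GH*MZ; p=g+R0.apply([0,0,-G]); ok=[r.inverse_kinematics(p+R0.apply([0,0,-b])+[0,0,h],R0.as_quat()) is not None for b,h in((0,0),(.08,0),(0,.2))]
        o+=f" grasp s{s}:{''.join('01'[k] for k in ok)}"
        for sg in(1,-1):
            js=[r.inverse_kinematics(*tip_wp(f,s,sg,np.deg2rad(a),pr)) for a in range(0,121,15)]
            n=[j is not None for j in js]; dm=max([abs(np.subtract(u,v)).max() for u,v in zip(js,js[1:]) if u is not None and v is not None]+[0])
            o+=f" p{sg}:{''.join('01'[k] for k in n)}/{dm:.1f}"
    if "111" in o: print(pit,ph,o)
E
```

```text
15 -180  grasp s1:111 p1:111111111/0.3 p-1:111111001/0.2 grasp s-1:111 p1:111111110/0.2 p-1:111111111/0.3
15 -165  grasp s1:111 p1:111111111/0.3 p-1:111111100/0.2 grasp s-1:111 p1:111111100/0.2 p-1:111111111/0.3
15 -150  grasp s1:111 p1:111111111/0.3 p-1:111111110/0.2 grasp s-1:111 p1:111111001/0.2 p-1:111111111/0.2
15 -135  grasp s1:111 p1:111111111/0.4 p-1:111111111/0.2 grasp s-1:111 p1:111100111/0.4 p-1:111111111/0.2
15 -120  grasp s1:111 p1:111111111/0.3 p-1:111111111/0.3 grasp s-1:111 p1:111100111/0.3 p-1:111111111/0.3
15 -105  grasp s1:111 p1:111111111/0.3 p-1:111111111/0.3 grasp s-1:111 p1:111001111/0.3 p-1:111111111/0.3
15 -90  grasp s1:111 p1:111111111/0.3 p-1:111111110/0.3 grasp s-1:111 p1:111001111/0.3 p-1:111111111/0.3
15 -75  grasp s1:111 p1:111111111/0.3 p-1:111111110/0.3 grasp s-1:111 p1:111001111/0.3 p-1:111111111/0.3
15 -60  grasp s1:111 p1:111111111/0.3 p-1:111111110/6.2 grasp s-1:111 p1:111001111/0.3 p-1:111111111/6.2
15 -45  grasp s1:111 p1:111111111/6.2 p-1:111111100/6.2 grasp s-1:111 p1:111001111/6.2 p-1:111111111/6.2
15 -30  grasp s1:111 p1:111111111/0.3 p-1:11
[... 3235 characters left out ...]
/0.5 p-1:110001111/0.3 grasp s-1:111 p1:111111001/0.5 p-1:111111111/0.3
35 90  grasp s1:111 p1:111111111/0.4 p-1:110001111/0.3 grasp s-1:111 p1:111111100/0.4 p-1:111111111/0.3
35 105  grasp s1:111 p1:111111111/0.4 p-1:111001111/0.3 grasp s-1:111 p1:111111100/0.4 p-1:111111111/0.3
35 120  grasp s1:111 p1:111111111/0.3 p-1:111000111/0.3 grasp s-1:111 p1:111111110/0.3 p-1:111111111/0.3
35 135  grasp s1:111 p1:111111111/0.3 p-1:111100111/0.4 grasp s-1:111 p1:111111110/0.3 p-1:111111111/0.4
35 150  grasp s1:111 p1:111111111/0.3 p-1:111110011/0.4 grasp s-1:111 p1:111111111/0.3 p-1:111111111/0.4
35 165  grasp s1:111 p1:111111111/0.2 p-1:111111000/0.2 grasp s-1:111 p1:111111111/0.2 p-1:111111111/0.3
```

```bash
sed -i 's/\[\.215,\.205,\.167\]/[.245,.210,.170]/; s/g+Rt.apply(\[0,0,-G\])/g+Rt.apply([0,0,.042])/' h.py
python3 - <<'E'
from h import *
_,_,R0=tool(0,-1); q=R0.as_quat(); P=lambda dz,b=0: BK+GH*MZ+R0.apply([0,0,.042-b])+[0,0,dz]
p=r.current_tool_pos(); r.move_linear([p[0]-.12,p[1],.30],None,.3)
r.set_gripper(1.0,60); r.move_to(P(.2,.09),q); st("pre"); r.move_linear(P(0,.09),q,.2); st("low")
im,T=shot("wrist","w4")
r.move_linear(P(0),q,.1); st("in"); r.set_gripper(0,60); st("grip",r.current_finger_force())
r.move_linear(P(.03),q,.1); r.sleep(.2); st("lift")
r.move_linear(P(.2),q,.2); st("up"); shot("scene","s4")
E
```

```text
pre t 58.0 p [0.3402 0.2507 0.2695] F [-0.2  0.4  0.6] op 1.0
low t 59.2 p [0.3402 0.2506 0.07  ] F [-0.1  1.   0.3] op 1.003
in t 60.3 p [0.4267 0.2505 0.0462] F [ 0.3  0.4 -0.6] op 1.002
grip 63.47918941943135 t 60.6 p [0.4268 0.2506 0.0464] F [-4.4 -0.5  6. ] op 0.726
lift t 61.3 p [0.427  0.2505 0.0755] F [ 0.8  0.7 -1.8] op 0.724
up t 62.3 p [0.4269 0.2503 0.2453] F [ 0.5  0.4 -1.8] op 0.729
```

View pics/s4.png

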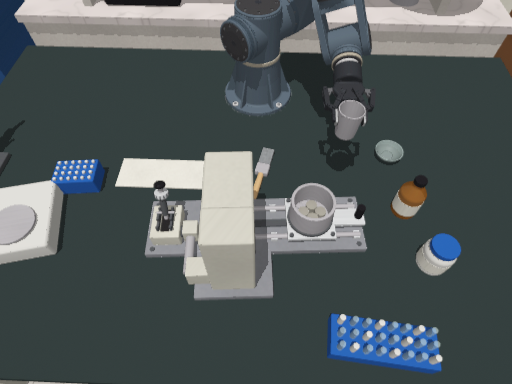

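The scene view shows the beaker held upright at (349,120) and the jar at (313,208) with four plugs inside. Now the pour.

Run:
```python
from h import *
f,s,sg=0,-1,-1
W=lambda a: tip_wp(f,s,sg,np.deg2rad(a))
p,q=W(0); r.move_linear([r.current_tool_pos()[0],r.current_tool_pos()[1],.27],None,.2); r.move_linear([p[0],p[1],.27],q,.2); r.move_linear(p,q,.1); st("0")
for a in(20,40,55,65,75,85,95,105,115,120):
    p,q=W(a); r.move_linear(p,q,.05 if a>40 else .1); r.sleep(.3 if a>=65 else 0); st(a)
shot("scene","s5")
for a in(110,120,110,122): p,q=W(a); r.move_linear(p,q,.15)
r.sleep(.5)
for a in(85,45,0): p,q=W(a); r.move_linear(p,q,.15)
st("up")
r.move_linear(p+[0,0,.03],q,.2); 
shot("wrist","w5"); shot("scene","s6"); st("end")
```

```text
0 t 64.5 p [0.6079 0.2161 0.2066] F [-0.4  0.2 -0.5] op 0.729
20 t 65.0 p [0.608  0.227  0.2053] F [ 0.8  0.8 -2. ] op 0.724
40 t 65.5 p [0.608  0.2328 0.2062] F [-0.3  0.3 -1.7] op 0.722
55 t 65.9 p [0.608  0.2332 0.1995] F [ 0.7 -0.1 -0.9] op 0.723
65 t 66.5 p [0.6079 0.2317 0.1929] F [-0.6 -0.7 -1.7] op 0.722
75 t 67.1 p [0.6081 0.2284 0.1936] F [0.  0.4 6.1] op 0.722
85 t 67.8 p [0.6078 0.2237 0.2004] F [-0.2  0.4 -1.6] op 0.724
95 t 68.4 p [0.6078 0.2178 0.2074] F [-0.1 -0.3 -1.8] op 0.727
105 t 69.0 p [0.6078 0.2108 0.2131] F [ 1.5  0.1 -0.1] op 0.727
115 t 69.7 p [0.6078 0.2029 0.2174] F [ 0.2  1.2 -0.6] op 0.723
120 t 70.2 p [0.6078 0.1986 0.219 ] F [-0.3 -0.3 -0.6] op 0.727
up t 74.7 p [0.6078 0.2157 0.2058] F [ 0.8 -0.5 -0.4] op 0.729
end t 75.1 p [0.6076 0.2157 0.2355] F [-0.6  0.1 -1. ] op 0.727
```

View pics/s6.png

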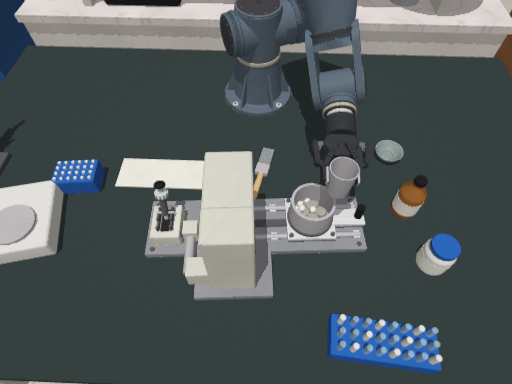

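The scene view shows the balls and plugs in the jar at (312,208), none on the bench, and the beaker upright at (343,178). I'll stand the beaker back where it was and check it.

Run:
```python
from h import *
_,_,R0=tool(0,-1); q=R0.as_quat(); P=lambda dz,b=0: BK+GH*MZ+R0.apply([0,0,.042-b])+[0,0,dz]
r.move_linear(P(.2),q,.2); r.move_linear(P(.02),q,.15); st("near")
for dz in(.010,.006,.003,.001,-.0005):
    r.move_linear(P(dz),q,.03); r.sleep(.15); F=r.current_contact_force(); st(dz)
    if F[2]>3: break
r.set_gripper(.85); r.sleep(.2); r.set_gripper(1.0); st("open"); r.move_linear(P(dz,.09),q,.1); r.move_linear(P(.2,.09),q,.25)
im,T=shot("top","t6"); W=world(im); z=W[...,2]; b=(abs(W[...,0]-BK[0])<.06)&(abs(W[...,1]-BK[1])<.06)&(z>.075)&(z<.095);print("rim",b.sum(),W[b].mean(0),np.percentile(z[b],[5,95]))
big=cv2.resize(np.hstack([im["pixels"][195:260,145:245],im["pixels"][125:190,165:265]]),None,fx=4,fy=4,interpolation=2)[:,:,::-1]; cv2.imwrite("pics/t6c.png",big)
# jar content
Q=W-O; x=Q@MX;y=Q@MY; b=(np.hypot(x,y-.13)<.045)&(z>.05); print("jar content z",np.percentile(z[b],[5,50,95,99]))
```

```text
near t 77.5 p [0.4272 0.2505 0.0667] F [0.2 0.8 0. ] op 0.725
0.01 t 78.2 p [0.4271 0.2505 0.0562] F [-0.2  0.4 -0.4] op 0.73
0.006 t 78.6 p [0.4271 0.2505 0.0521] F [ 0.6  0.1 -0.8] op 0.721
0.003 t 79.0 p [0.4271 0.2505 0.0491] F [ 0.4  0.2 -0.8] op 0.725
0.001 t 79.4 p [0.4271 0.2505 0.0471] F [-0.5  0.5 -0.8] op 0.724
-0.0005 t 79.8 p [0.4272 0.2505 0.0464] F [-0.3 -1.1  5.7] op 0.724
open t 80.5 p [0.4271 0.2505 0.0456] F [-0.1 -0.4 -0.1] op 0.996
rim 126 [0.38887719 0.25312865 0.08357166] [0.07684322 0.08786552]
jar content z [0.06039447 0.08852803 0.10461556 0.10913742]
```

View pics/t6c.png

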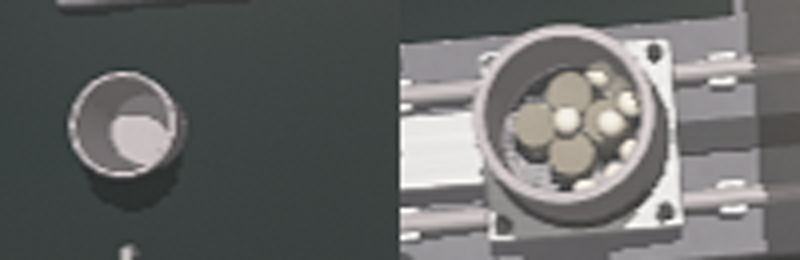

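The crop shows the beaker upright and empty on the left. On the right, the jar holds four plugs with the balls well below the rim. Now I'll push the carriage in.

Run:
```python
from h import *
a=np.deg2rad(15); zt=-MZ*np.cos(a)-MY*np.sin(a)
H=lambda y,b=0: mw(0,y,.08)+zt*(.036-b)
r.set_gripper(.7,60); q=best(H(.263,.2),zt,MX); p=r.current_tool_pos(); r.move_linear([p[0],p[1],.32],None,.3)
r.move_to(H(.263,.22),q); st("pre"); r.move_linear(H(.263,.06),q,.25); r.move_linear(H(.263),q,.1); st("at")
r.set_gripper(0,60); st("grip")
if .15<r.current_opening()<.4:
    r.move_linear(H(.235),q,.05); st("left"); r.move_linear(H(.075),q,.08); st("run")
    for y in(.068,.063,.059,.056,.053): r.move_linear(H(y),q,.03); r.sleep(.15); st(y)
    r.set_gripper(.7); r.sleep(.3); st("rel"); r.move_linear(H(.053,.1),q,.2)
    im,T=shot("wrist"); W=world(im,T); Q=W-O; x=Q@MX;y=Q@MY;z=W[...,2]
    b=(abs(x)<.02)&(abs(y-.053)<.03)&(z>.094)&(z<.104); print("handle",b.sum(),x[b].mean(),y[b].mean(),(y[b].min()+y[b].max())/2)
```

```text
pre t 87.4 p [0.5545 0.3472 0.2577] F [-0.3  0.5  0.6] op 0.701
at t 88.9 p [0.5591 0.2906 0.0458] F [ 0.  -0.5  0.7] op 0.702
grip t 89.3 p [0.558  0.2903 0.0459] F [-6.7 -0.1  7.2] op 0.246
left t 90.0 p [0.56   0.2619 0.0459] F [-6.  -1.4  7.7] op 0.24
run t 92.2 p [0.571  0.1026 0.0459] F [-6.6 -1.1  8.7] op 0.242
0.068 t 92.7 p [0.5715 0.0953 0.0459] F [-7.2 -2.4  7.7] op 0.241
0.063 t 93.2 p [0.5719 0.0906 0.0459] F [-7.1 -1.1  8.9] op 0.241
0.059 t 93.6 p [0.5722 0.0864 0.0459] F [-6.4 -2.5  9.1] op 0.241
0.056 t 94.0 p [0.5724 0.0831 0.0459] F [-6.9 -3.9  8.5] op 0.245
0.053 t 94.4 p [0.5726 0.0804 0.0459] F [-6.4 -1.   7.9] op 0.241
rel t 95.2 p [0.5733 0.0808 0.0452] F [-0.7  0.3  0.3] op 0.701
handle 449 -0.0012311309928954664 0.05331017170332513 0.05223102871362989
```

```bash
cat >> h.py <<'E'
PV=mw(.010,-.260,.045)
def lev(th,rad,dy=0):
    "TCP pose with the pad centre at rad along the lever at angle th"
    al=th-.4; u=np.sin(al)*MX+np.cos(al)*MZ
    return PV+dy*MY+u*(rad-.036), -u
E
python3 - <<'E'
from h import *
p=r.current_tool_pos(); r.move_linear([p[0]-.02,p[1]+.05,.34],None,.3)
v=[.40,.0,.36]; r.move_to(v,best(v,D,MY))
p,zt=lev(0,.112+.13); q=best(p,zt,MY); r.set_gripper(.8,60); r.move_to(p,q); st("pre")
im,T=shot("wrist","w7"); W=world(im,T); Q=W-PV; 
u=-zt; n=np.sin(-.4)*MX+np.cos(.4)*MZ; e=np.cross(MY,u); x=Q@e;y=Q@MY;h=Q@u
b=(abs(x)<.03)&(abs(y)<.03)&(h>.132)&(h<.15); print("knob n",b.sum(),"x",x[b].mean(),"y",y[b].mean(),(y[b].min()+y[b].max())/2,"h",np.percentile(h[b],[50,98]))
b=(abs(x)<.05)&(abs(y)<.05)&(h>.02)&(h<.15); print(np.histogram(h[b],np.arange(.02,.15,.01)))
E
```

```text
pre t 99.1 p [ 0.5246 -0.2264  0.2353] F [ 0.  -0.5  0.5] op 0.8
knob n 839 x 0.008511817827098726 y -0.0006500429189150511 -0.0004806668544842709 h [0.14113218 0.14302641]
(array([944, 550, 364,   0,   0,   0,   0,   0,  61, 331,   0, 231]), array([0.02, 0.03, 0.04, 0.05, 0.06, 0.07, 0.08, 0.09, 0.1 , 0.11, 0.12,
       0.13, 0.14]))
```

View pics/w7.png

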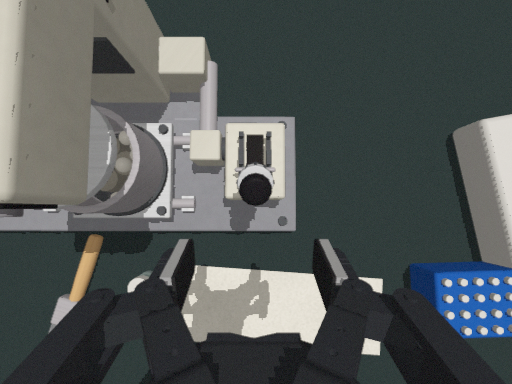

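The wrist view shows the knob at (256,186) above the collar and the gate at (255,150). A linkage block at (207,148) lies on the jar side, so I'll check its height before going in.

Run:
```python
from h import *
im,T=shot("wrist"); W=world(im,T); Q=W-O
for n,u,v in(("block",207,148),("block edge",218,148),("block edge top",218,135),("rod",211,95),("gearbox",232,150),("gearbox",278,150),("gate",241,150),("gate r",268,150),("blk2",185,55),("collar r",238,175),("knob",256,186)):
    print(n,"mill",(Q[v,u]@MX).round(3),(Q[v,u]@MY).round(3),Q[v,u][2].round(3))
```

```text
block mill 0.024 -0.199 0.07
block edge mill 0.024 -0.213 0.07
block edge top mill 0.041 -0.213 0.069
rod mill 0.101 -0.201 0.055
gearbox mill 0.022 -0.231 0.07
gearbox mill 0.022 -0.291 0.069
gate mill 0.017 -0.244 0.091
gate r mill 0.017 -0.276 0.092
blk2 mill 0.142 -0.171 0.081
collar r mill -0.011 -0.239 0.07
knob mill -0.034 -0.261 0.18
```

Run:
```python
from h import *
import sys
t0=.06; r.set_gripper(.75,80); DY=-.0006
def go(th,rad,v): 
    p,zt=lev(th,rad,DY); r.move_linear(p,quat(zt,SY*MY),v); return zt
SY=np.sign(R.from_quat(r.current_ee_rot()).as_matrix()[:,1]@MY)
go(t0,.112+.06,.15); go(t0,.112,.06); st("at"); r.set_gripper(0,80); st("grip",r.current_finger_force())
if not .35<r.current_opening()<.5: sys.exit("grip?")
F0=r.current_contact_force()
for l in(.004,.008,.0115,.0125): u=-go(t0,.112+l,.03); r.sleep(.15); F=r.current_contact_force(); st(l,"axial",((F-F0)@u).round(1))
```

```text
at t 101.2 p [ 0.5792 -0.2239  0.117 ] F [-0.7 -0.5  0.3] op 0.752
grip 78.71990919113159 t 101.6 p [ 0.5792 -0.2241  0.1174] F [-4.  -0.1  6.4] op 0.39
0.004 axial -11.4 t 102.0 p [ 0.578  -0.2242  0.1205] F [ 4.2 -2.3 -2.8] op 0.394
0.008 axial -13.2 t 102.5 p [ 0.5766 -0.2242  0.1241] F [ 4.8 -3.4 -4.6] op 0.392
0.0115 axial -13.0 t 102.9 p [ 0.5754 -0.2243  0.1273] F [ 4.4 -4.  -4.5] op 0.389
0.0125 axial -13.3 t 103.3 p [ 0.575  -0.2243  0.1282] F [ 4.6 -3.9 -4.7] op 0.39
```

The lift pulls a steady 5–6 N along the lever, which fits the collar spring. I'll swing the lever, watching the force at the gate.

Run:
```python
from h import *
import sys
DY=-.0006; rad=.112+.0118
SY=np.sign(R.from_quat(r.current_ee_rot()).as_matrix()[:,1]@MY)
def go(th,rad,v): 
    p,zt=lev(th,rad,DY); r.move_linear(p,quat(zt,SY*MY),v); return zt
for th in(.12,.17,.22,.26,.32,.4,.48,.56,.64,.72,.78,.81):
    u=-go(th,rad,.06); e=np.cross(MY,u); F=r.current_contact_force(); st(th,"ax",(F@u).round(1),"tan",(F@e).round(1))
    if th<.3 and abs(F@e)>18: sys.exit("blocked")
    if abs(F@e)>45: break
go(.79,rad,.03); go(.79,.112,.03); st("lowered"); r.set_gripper(.75); r.sleep(.4); st("open")
go(.79,.112+.13,.15)
im,T=shot("wrist","w8"); W=world(im,T); u=np.sin(.4)*MX+np.cos(.4)*MZ; e=np.cross(MY,u); Q=W-PV; x=Q@e;y=Q@MY;h=Q@u
b=(abs(x)<.03)&(abs(y)<.03)&(h>.132)&(h<.15); print("knob",b.sum(),x[b].mean(),y[b].mean(),np.percentile(h[b],[50,98]))
b=(abs(x)<.03)&(abs(y)<.03)&(h>.095)&(h<.131); print("collar top h",np.percentile(h[b],[10,50,90]),b.sum())
```

```text
0.12 ax -4.4 tan 3.0 t 103.5 p [ 0.5806 -0.2239  0.129 ] F [ 4.4 -5.  -3.4] op 0.39
0.17 ax -5.5 tan 2.3 t 103.8 p [ 0.5846 -0.2236  0.13  ] F [ 3.9 -5.2 -4.8] op 0.392
0.22 ax -5.2 tan 2.7 t 104.0 p [ 0.5889 -0.2233  0.1309] F [ 4.  -5.5 -4.6] op 0.392
0.26 ax -4.7 tan 1.8 t 104.3 p [ 0.5921 -0.223   0.1313] F [ 2.8 -6.1 -4.4] op 0.392
0.32 ax -5.8 tan 3.7 t 104.5 p [ 0.5975 -0.2226  0.1317] F [ 4.6 -6.5 -5.5] op 0.388
0.4 ax -5.1 tan 4.3 t 104.8 p [ 0.6047 -0.2221  0.1318] F [ 4.7 -6.3 -5.1] op 0.389
0.48 ax -5.8 tan 3.7 t 105.1 p [ 0.6115 -0.2216  0.1312] F [ 3.7 -6.1 -6.1] op 0.39
0.56 ax -5.4 tan 4.7 t 105.3 p [ 0.6183 -0.2211  0.1301] F [ 4.2 -5.5 -6.1] op 0.392
0.64 ax -6.3 tan 3.1 t 105.6 p [ 0.625  -0.2207  0.1284] F [ 2.  -7.3 -6.9] op 0.389
0.72 ax -5.6 tan 2.7 t 105.9 p [ 0.6317 -0.2202  0.1262] F [ 1.2 -5.9 -6.2] op 0.389
0.78 ax -5.3 tan 2.9 t 106.1 p [ 0.6364 -0.2199  0.1244] F [ 1.1 -5.8 -6. ] op 0.389
0.81 ax -4.4 tan -5.0 t 106.4 p [ 0.6379 -0.2198  0.1239] F [-5.9 -5.7 -2. ] op 0.388
lowered t 107.2 p [ 0.6338 -0.2202  0.1154] F [ 3.1 -4.9  3.2] op 0.391
open t 108.0 p [ 0.6332 -0.2201  0.1153] F [-0.2  0.1 -0.2] op 0.748
knob 821 -0.00014031338469978452 -0.0005714993213042131 [0.14033037 0.14207072]
collar top h [0.10632665 0.11258777 0.11364662] 475
```

View pics/w8.png

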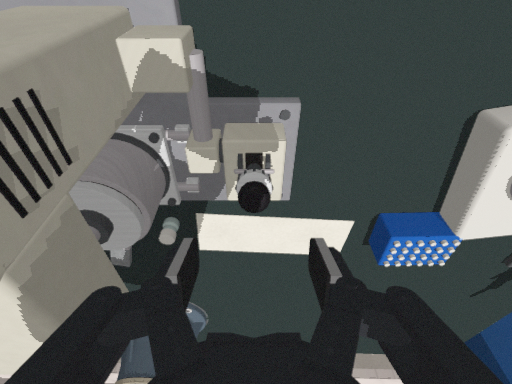

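The wrist view shows the lever leaning fully to the back with its knob at (254,196). The collar's top is 113.6 mm from the pivot (114 mm when down), so it is home. The head is down on the jar and the vial still stands at (170,230).

Run:
```python
from h import *
im,_=shot("top"); W=world(im); z=W[...,2]; Q=W-O; x=Q@MX;y=Q@MY
b=(abs(W[...,0]-BK[0])<.06)&(abs(W[...,1]-BK[1])<.06)&(z>.075)&(z<.095);print("beaker",b.sum(),W[b].mean(0))
b=(abs(x)<.02)&(abs(y-.053)<.03)&(z>.09)&(z<.105); print("handle",b.sum(),y[b].mean())
print(r.hand_in(), r.current_t())
```

```text
beaker 126 [0.3885832  0.25281735 0.08326709]
handle 0 nan
the job is handed in; nothing more can be done
the job is handed in; nothing more can be done<stdin>:4: RuntimeWarning: Mean of empty slice.
  ret = ret.dtype.type(ret / rcount)
```

I handed the job in at about 109 s, with no verdict shown: four plugs and all the balls in the jar, the empty beaker upright, the lever clamped with the collar down, and the carriage at about 0.21 m when last measured, before the lever was moved (the final check couldn't see the handle).

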